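# Shut the game tray and throw its latch

### The job

Push the bamboo tray fully home into the black rack, and only then flip the red-knobbed latch lever over past its centre so that it snaps across and stays in its locked position. Leave the things on top of the rack where they stand and the game cases lying in the tray, and finish with the hand clear.

Things in the scene. Friction and masses are not known exactly. Their poses are not given: they have to be found in the camera images.
- rack: Matte black metal rack fixed on the table, 260 deep x 560 wide x 85 high (mm, top of the deck; a 20 mm lip only at its far edge). Origin: middle of the front edge at table level. Its x axis points into the rack, away from the robot (the way the tray shuts), y along the front edge to the left, z up. Position and yaw vary.
- tray (a joint): How far the bamboo tray stands out of the rack, m: 0 = fully home (front flush with the deck's edge), up to 0.13; it moves along the rack's x axis. Starts 0.060 to 0.095. It slides with about 1.5 N of friction (plus damping of about 8 N per m/s) and stays where it is left. Tray front 330 wide, its top edge 67 above the table and below the deck.
- tray_pull (a point): Middle of the front face of the tray's brown wooden pull block, the place to push. The block is 90 wide (along rack y), 30 high, stands 30 out of the tray front, centred 40 above the table and 80 to the right (rack -y) of the rack's middle. Moves with the tray.
- latch_pivot (a point): Pivot of the latch lever, on the steel latch plate at the deck's front edge, 95 mm above the table and 9 mm in front (rack -x) of the deck edge, left of the rack's middle by a varying 50 to 110 mm. The lever turns about the rack's x axis, that is, in the upright plane along the front edge.
- lever (a joint): Angle of the latch lever, rad: 0 = unlocked, leaning 35 degrees from vertical to the left (rack +y); 0.611 = upright, dead centre; 1.222 = locked, leaning 35 degrees to the right (rack -y), with its steel tongue hanging down in front of the tray front. An over-centre spring drives it away from dead centre to the nearer end and holds it there with about 0.13 N m (about 2.2 N at the knob), falling to nothing at dead centre. Starts at 0.
- lever_knob (a point): Centre of the red ball knob, 22 mm diameter, at the end of the lever, 60 mm from the pivot; lever rod 9 mm thick. At the start 34 mm to the left of the pivot and 49 mm above it.
- controller: Navy game controller, loose on the rack deck, 155 wide (its y), 85 deep, 48 high; origin centre of underside.
- caddy: Stainless steel remote caddy with two remotes, loose on the deck, 80 x 90 x 154 high with the remotes; origin centre of underside.
- dock: White plastic dock with a slot, loose on the deck, 70 x 100 x 100 high; origin centre of underside.
- cup: Green ceramic cup, loose on the deck, 80 diameter, 90 high; origin centre of underside.
- case0: Clear case with a red game cartridge, 75 x 62 x 14, lying loose in the tray; origin centre of underside.
- case1: Clear case with a blue game cartridge, 75 x 62 x 14, lying loose in the tray; origin centre of underside.
Mind the look-alikes: they are no part of the job. What is shaped like the case1 but pink is not meant. What is shaped like the case0 but purple is not meant.

How it is judged:
By the outcome, as a careful person would: the job done as asked, in the order asked, and still so for the second after the job is handed in, with the robot touching nothing.
It also fails if it takes over 48 s, if anything falls off the work surface, if the arm or the gripper's body presses on something with over 40 N, if the wrist force passes 120 N, or if a joint passes its speed limit or range.

### The arm

A 6-joint arm with a two-finger parallel gripper is mounted at the origin on the work surface. World frame = base frame: x ahead of the robot, y to its left, z up, the work surface at z = 0. Lengths are in mm, angles in rad, forces in N, time in s.
With the tool pointing down it reaches from about 300 to 875 mm from the base axis. Payload 4.2 kg.
Tool frame: the origin (TCP) lies midway between the tips of the shut fingers; the grasp point (between the pads) lies 19 mm behind it (env.pinch_z is the distance from the TCP to the grasp point, in mm); z points along the fingers, y is the line along which they close (so a half turn about z gives the same grasp; the last joint's range is limited). The gripper opens to 85 mm and grips with 20 to 120 N. Pads are 22 mm wide; open, the fingers measure 114 mm over their backs; the gripper's body (76 mm by 85 mm) begins 54 mm behind the grasp point. The pads swing forward as they close: fully open they stand 13 mm farther back than shut.
Start: joints at [-1.258, 0.32, 1.565, -0, 1.257, -0.02], TCP at [187.85, -543.464, 231.338] pointing down, gripper open.
Joint ranges: [-3.11, 3.11], [-0.84, 2.01], [0.21, 2.61], [-1.34, 4.49], [0.05, 2.63], [-2.56, 2.56]. Speed limits (rad/s): [2.57, 2.57, 3.14, 3.14, 3.14, 3.14].

### API

Orientations are given as [roll, pitch, yaw] about the fixed x, y, z axes, in that order (R = Rz(yaw) Ry(pitch) Rx(roll)).
In Python, from plant import env gives the robot as it stands.
- The arm moves only by the tool drive_tool, never from a script. Its argument "commands" is a list that holds one entry, the list of rows, each a list of 7 numbers: the shift along the tool's x, y, z scaled (see below), then the turn, a rotation vector about the tool's x, y, z scaled (see below), then the finger opening in mm, from 0 to 85.4. A call has 1 to 5 rows; each row is the pose to reach, as a shift and turn from the pose commanded when the call began, along the tool's axes at that moment; what a row does not reach only later rows make up. The controller multiplies each number of a shift by 0.1 m and each number of a turn by 30 degrees. A row lasts 1/12 s, in which the tool goes at most 41.7 mm and 7.16 degrees, less where a joint would pass 70% of its speed; a pose out of reach is approached as far as the arm can. A call with a number of a shift or a turn outside -1 to 1 is refused whole. A call with a gripper value outside its range is refused whole. The fingers move at their own pace and stop on an object; "newtons" is the grip in N (left out, the last holds). Time passes only in rows, so rows that repeat a pose let the fingers close. It gives the time, the measured TCP pose, the force, the opening and the grip force at its end, in the units of the state.
- env.sense(): the state, without advancing time (a new reading comes with each control period).
- env.snapshot(name): name is "scene" or "top" or "wrist"; returns a dict with "img" (400x640x3 uint8, red, green, blue), "mtx" (3x3 intrinsics, pixels), "R" (3x3) and "t" (3): a world point X has camera coordinates R X + t; the wrist camera has in their place "hand_eye" (4x4, takes a point from camera to tool coordinates, whose origin is the TCP and whose axes are the flange's). Camera axes: x right, y down, z forward; pixel columns grow to the right and rows downward; lengths in mm; the calibration is good to about 2 mm. A picture is of the moment at which its call begins: read the wrist's pose just before it. There is no depth.
- env.job_done(): hands the job in; it is judged then, once.
The state is a dict: "t": time; "joint_positions": joint angles; "qvel": joint speeds; "effort": joint torques, N m; "ee_pos": TCP position; "tcp_rot": TCP orientation; "wrist_force": force on the tool from outside, world axes, zero at the start; "torque": the same for the moment, N m; "grip_width": finger opening in mm; "grasp_force": force on a finger pad.
Only numpy, scipy, OpenCV 4.12 (cv2) and the standard library are available. Lean on these libraries where they do the work, as an engineer would, in place of code of your own. Each camera call takes 0.05 s, during which the arm holds its last target. There are 200 camera calls.

## Working session

There is one attempt and no reset: what is moved stays moved. The work goes in short steps, Python scripts to look and compute and a tool call to move; the robot and the scene stay as the last step left them, time stands still between calls to the robot, and variables do not carry over. Pictures are saved under pics/ and viewed, at most 10 in all, crops included, and the job is handed in when it is done.

Besides the shell and the picture viewer there is one more tool, called after "Call:" as name(argument=value, ...), one argument or row to a line, values as JSON. drive_tool: Moves the arm, as the interface text tells. Shifts and turns lie within -1 to 1; 1 stands for 0.1 m of shift or 30 degrees of turn. Its arguments: {"type":"object","properties":{"commands":{"type":"array"},"newtons":{"type":"number"}},"required":["commands"]}

```bash
mkdir -p pics; ls; python3 - <<'E'
from plant import env
import cv2
for n in("scene","top"):
    s=env.snapshot(n); cv2.imwrite(f"pics/{n}0.png",s["img"][:,:,::-1])
    print(n,s["mtx"].round(1).tolist(),s["R"].round(3).tolist(),s["t"].round(1).tolist())
s=env.sense();print(s["t"],s["ee_pos"],s["tcp_rot"])
E
```

```text
pics
scene [[447.5, 0.0, 314.4], [0.0, 447.5, 197.1], [0.0, 0.0, 1.0]] [[-0.874, 0.486, 0.007], [0.312, 0.574, -0.757], [-0.372, -0.66, -0.653]] [494.9, -108.6, 1141.9]
top [[383.7, 0.0, 314.7], [0.0, 383.7, 197.5], [0.0, 0.0, 1.0]] [[0.01, -0.999, 0.031], [-0.986, -0.015, -0.167], [0.167, -0.029, -0.985]] [-5.5, 581.1, 932.8]
0.1 [ 187.70449842 -543.04850578  230.55254512] [-3.13997573e+00 -2.67200071e-05  3.32822545e-01]
```

View pics/scene0.png

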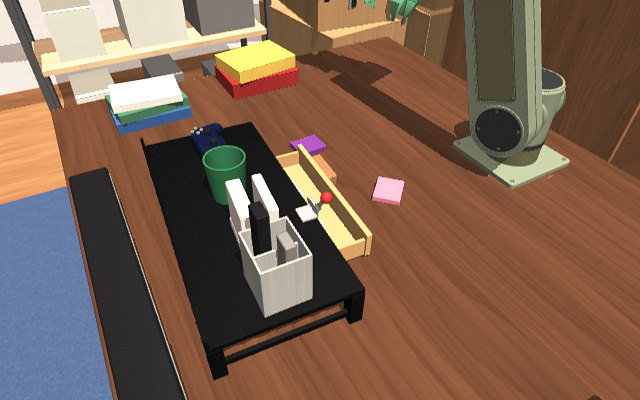

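View pics/top0.png

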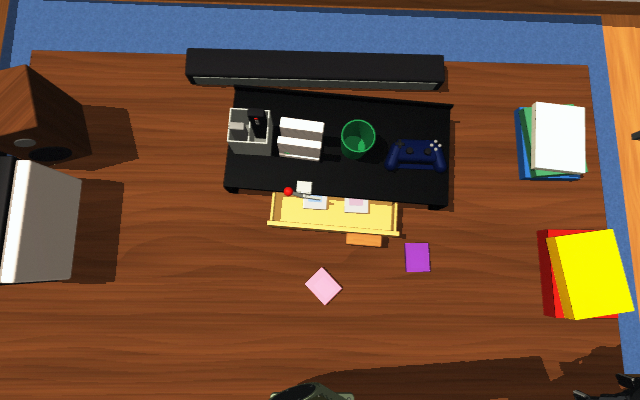

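The scene view shows the red knob at (326,197), and the tray hanging out toward the robot. In the top view the knob is at (288,191), the latch plate at (304,187), the pull block at (364,240), and the deck's front edge runs from about (224,187) to (449,208).

```bash
cat > h.py <<'E'
import numpy as np, cv2
from plant import env
def ray(s,p):
    d=s["R"].T@np.linalg.inv(s["mtx"])@np.array([p[0],p[1],1.]); return -s["R"].T@s["t"], d
def onz(s,p,z):
    o,d=ray(s,p); return o+d*(z-o[2])/d[2]
def tri(s1,p1,s2,p2):
    P=[np.asarray(s["mtx"])@np.c_[s["R"],s["t"]] for s in(s1,s2)]
    X=cv2.triangulatePoints(*P,np.array(p1,float),np.array(p2,float)).ravel(); return X[:3]/X[3]
def mask(img,lo,hi):
    return cv2.inRange(cv2.cvtColor(np.ascontiguousarray(img),cv2.COLOR_RGB2HSV),np.array(lo),np.array(hi))
def blob(m,near):
    n,l,st,c=cv2.connectedComponentsWithStats(m)
    i=min((i for i in range(1,n) if st[i,4]>15),key=lambda i:np.hypot(*(c[i]-near)))
    return c[i],st[i],(l==i).astype(np.uint8)
E
python3 - <<'E'
from h import *
S,T=env.snapshot("scene"),env.snapshot("top")
red=((0,170,90),(6,255,255))
a,sa,_=blob(mask(S["img"],*red),(326,197)); b,sb,_=blob(mask(T["img"],*red),(288,191))
print("knob",a,sa,b,sb,tri(S,a,T,b).round(1))
# deck front edge: lowest dark pixel per column
g=T["img"].max(2)
pts=[]
for c in list(range(240,272,4))+list(range(405,425,4)):
    col=g[150:215,c]; r=150+np.where(col<30)[0].max(); pts.append((c,r))
print(pts, [int(v) for v in g[180:215,250]],[int(v) for v in g[180:215,415]])
print(T["img"][239,364],T["img"][234,364],T["img"][243,364])
for lo,hi in [((8,150,120),(15,255,255))]:
    c,st,m=blob(mask(T["img"],lo,hi),(364,240)); print("pull",c,st)
    r=cv2.boxPoints(cv2.minAreaRect(cv2.findNonZero(m))); print(r.round(1).tolist())
    for p in r: print(onz(T,p,55).round(0),onz(T,p,25).round(0))
for p in[(231,88),(452,105),(224,187),(449,205)]: print("corner",p,onz(T,p,85).round(0))
cv2.imwrite("pics/c.png",cv2.resize(T["img"][170:260,215:460,::-1],None,fx=3.2,fy=3.2,interpolation=cv2.INTER_CUBIC))
E
```

```text
knob [326.11428571 197.02857143] [320 191  13  12 105] [287.7761194  190.95522388] [283 187  10   9  67] [579.9  66.4 146.1]
[(240, np.int64(188)), (244, np.int64(188)), (248, np.int64(188)), (252, np.int64(189)), (256, np.int64(189)), (260, np.int64(189)), (264, np.int64(190)), (268, np.int64(190)), (405, np.int64(202)), (409, np.int64(202)), (413, np.int64(203)), (417, np.int64(203)), (421, np.int64(203))] [30, 30, 31, 28, 29, 30, 31, 29, 19, 18, 63, 68, 69, 70, 64, 133, 134, 132, 131, 132, 126, 128, 127, 133, 136, 136, 134, 137, 137, 129, 128, 130, 137, 134, 133] [20, 18, 16, 17, 18, 17, 15, 18, 19, 18, 16, 19, 19, 19, 19, 20, 16, 18, 17, 20, 19, 20, 16, 9, 67, 69, 71, 70, 85, 141, 127, 123, 121, 123, 130]
[242 163  73] [217 133  60] [243 163  73]
pull [358.45454545 239.54545455] [353 238  12   4  22]
[[353.0, 241.0], [353.0, 238.0], [364.0, 238.0], [364.0, 241.0]]
[471. -95.  55.] [473. -99.  25.]
[479. -95.  55.] [481. -99.  25.]
[ 479. -123.   55.] [ 481. -127.   25.]
[ 472. -123.   55.] [ 473. -127.   25.]
corner (231, 88) [857. 221.  85.]
corner (452, 105) [ 824. -351.   85.]
corner (224, 187) [598. 226.  85.]
corner (449, 205) [ 561. -331.   85.]
```

View pics/c.png

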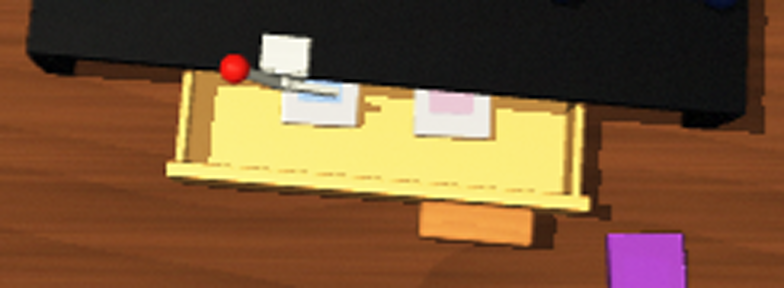

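The crop shows the tray pulled out with the block's front edge running (346,244)–(381,247). The knob is left of the pale latch plate. That gives rack yaw of about -3.8°, origin (580,-52), knob height 146 (expected 144) and pivot y of about +84.5. I'll start the approach.

Call:
drive_tool(
  commands=[
    [[0.3,-0.28,0,0,0,0,0],[0.6,-0.56,0,0,0,0,0],[0.9,-0.83,0,0,0,0,0],[0.9,-0.83,0,0,0,0,0]],
  ],
)

```text
t: 0.53
ee_pos: [247.5, -429.9, 231.2]
tcp_rot: [-3.137, -0.002, 0.337]
wrist_force: [-0.6, 0.5, -0.0]
grip_width: 39.0
grasp_force: 0.0
```

Call:
drive_tool(
  commands=[
    [[0.3,-0.28,0,0,0,0,0],[0.6,-0.56,0,0,0,0,0],[0.9,-0.83,0,0,0,0,0],[0.9,-0.83,0,0,0,0,0]],
  ],
)

```text
t: 0.87
ee_pos: [305.5, -322.7, 231.3]
tcp_rot: [-3.139, -0.002, 0.338]
wrist_force: [-0.3, 0.1, 0.0]
grip_width: -0.1
grasp_force: 0.0
```

Call:
drive_tool(
  commands=[
    [[0.3,-0.28,0,0,0,0,0],[0.6,-0.56,0,0,0,0,0],[0.9,-0.83,0,0,0,0,0],[0.9,-0.83,0,0,0,0,0]],
  ],
)

```text
t: 1.2
ee_pos: [364.0, -215.4, 231.4]
tcp_rot: [-3.14, -0.002, 0.339]
wrist_force: [0.2, 0.1, 0.3]
grip_width: 0.1
grasp_force: 0.0
```

Call:
drive_tool(
  commands=[
    [[0.3,-0.28,0,0,0,0.25,0],[0.6,-0.56,0,0,0,0.5,0],[0.83,-0.75,0,0,0,0.7,0],[0.83,-0.75,0,0,0,0.76,0],[0.83,-0.75,0,0,0,0.76,0]],
  ],
)

```text
t: 1.62
ee_pos: [416.7, -121.0, 231.3]
tcp_rot: [3.142, -0.0, -0.063]
wrist_force: [-0.4, 0.7, -0.9]
grip_width: -0.3
grasp_force: 0.0
```

```bash
cat >> h.py <<'E'
def rack(T,z=85):
    g=T["img"].max(2); pts=[]
    for c in list(range(240,272,4))+list(range(405,425,4)):
        pts.append((c,150+np.where(g[150:215,c]<30)[0].max()+.5))
    P=np.array([onz(T,p,z)[:2] for p in pts]); m,b=np.polyfit(P[:,1],P[:,0],1)
    return m,b   # x = m*y+b ; yaw=-atan(m)
E
python3 - <<'E'
from h import *
T=env.snapshot("top"); s=env.sense(); print(s["t"],s["ee_pos"].round(1),np.round(s["tcp_rot"],3),s["grip_width"])
m,b=rack(T); print("slope",m,"x at y=-52:",m*-52+b)
cv2.imwrite("pics/t1.png",cv2.resize(T["img"][70:310,200:480,::-1],None,fx=2.5,fy=2.5))
s=env.snapshot("wrist");cv2.imwrite("pics/w1.png",s["img"][:,:,::-1])
E
```

```text
1.6667 [ 416.  -122.1  231.2] [ 3.141  0.    -0.061] 0.3746490571406619
slope 0.07169514115494612 x at y=-52: 578.3731214337539
```

View pics/w1.png

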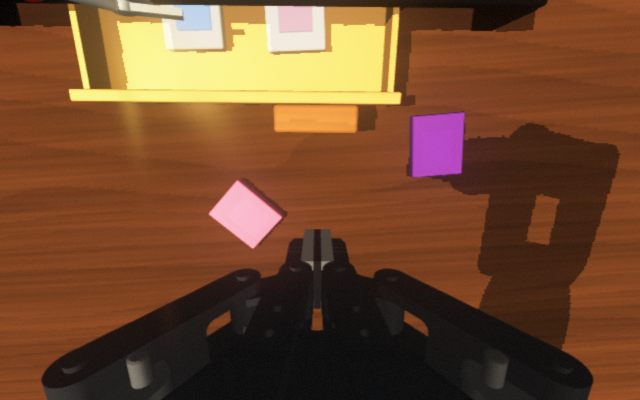

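The wrist view shows the pull block centred at (316,119), in line with the fingers. The pink case at (247,213) is about 37 mm clear to the left and the purple one is clear to the right. I'll descend to z = 40.

Call:
drive_tool(
  commands=[
    [[0,0,0.35,0,0,0,0],[0,0,0.7,0,0,0,0],[0,0,1.0,0,0,0,0],[0,0,1.0,0,0,0,0]],
  ],
)

```text
t: 2.05
ee_pos: [411.1, -122.2, 126.8]
tcp_rot: [-3.139, 0.011, -0.065]
wrist_force: [-0.2, -0.6, 0.9]
grip_width: -0.3
grasp_force: 0.0
```

Call:
drive_tool(
  commands=[
    [[0,0,0.3,0,0,0,0],[0,0,0.6,0,0,0,0],[0,0,0.92,0,0,0,0],[0,0,0.92,0,0,0,0]],
  ],
)

```text
t: 2.38
ee_pos: [412.7, -122.2, 36.5]
tcp_rot: [-3.14, 0.008, -0.065]
wrist_force: [-0.1, -0.6, 0.0]
grip_width: -0.0
grasp_force: 0.0
```

Call:
drive_tool(
  commands=[
    [[0.05,0,0,0,0,0,0],[0.1,0,0,0,0,0,0],[0.15,0,0,0,0,0,0],[0.2,0,0,0,0,0,0],[0.25,0,0,0,0,0,0]],
  ],
)

```text
t: 2.8
ee_pos: [442.3, -124.0, 40.8]
tcp_rot: [3.141, -0.003, -0.065]
wrist_force: [-0.1, 0.2, 0.3]
grip_width: -0.2
grasp_force: 0.0
```

Call:
drive_tool(
  commands=[
    [[0.05,0,0,0,0,0,0],[0.1,0,0,0,0,0,0],[0.15,0,0,0,0,0,0],[0.2,0,0,0,0,0,0],[0.25,0,0,0,0,0,0]],
  ],
)

```text
t: 3.22
ee_pos: [465.5, -125.1, 39.2]
tcp_rot: [-3.141, 0.001, -0.065]
wrist_force: [-2.9, 0.8, 2.0]
grip_width: 0.1
grasp_force: 1.0
```

Call:
drive_tool(
  commands=[
    [[0.06,0,0,0,0,0,0],[0.12,0,0,0,0,0,0],[0.18,0,0,0,0,0,0],[0.24,0,0,0,0,0,0],[0.3,0,0,0,0,0,0]],
  ],
)

```text
t: 3.63
ee_pos: [496.0, -127.2, 39.2]
tcp_rot: [3.141, 0.0, -0.065]
wrist_force: [-1.7, 0.1, 0.1]
grip_width: -0.1
grasp_force: 1.0
```

Call:
drive_tool(
  commands=[
    [[0.05,0,0,0,0,0,0],[0.1,0,0,0,0,0,0],[0.15,0,0,0,0,0,0],[0.2,0,0,0,0,0,0],[0.25,0,0,0,0,0,0]],
  ],
)

```text
t: 4.05
ee_pos: [520.8, -128.9, 39.2]
tcp_rot: [3.141, 0.0, -0.065]
wrist_force: [-1.8, -2.0, -1.2]
grip_width: 0.1
grasp_force: 1.0
```

Call:
drive_tool(
  commands=[
    [[0.02,0,0,0,0,0,0],[0.04,0,0,0,0,0,0],[0.06,0,0,0,0,0,0],[0.06,0,0,0,0,0,0]],
  ],
)

```text
t: 4.38
ee_pos: [527.1, -129.2, 39.4]
tcp_rot: [3.142, -0.001, -0.065]
wrist_force: [0.2, -0.3, -0.1]
grip_width: -0.2
grasp_force: 0.1
```

Call:
drive_tool(
  commands=[
    [[0.02,0,0,0,0,0,0],[0.03,0,0,0,0,0,0],[0.04,0,0,0,0,0,0]],
  ],
)

```text
t: 4.63
ee_pos: [530.4, -129.3, 39.4]
tcp_rot: [-3.142, -0.0, -0.065]
wrist_force: [-1.2, -0.5, 0.5]
grip_width: 0.2
grasp_force: 0.8
```

Call:
drive_tool(
  commands=[
    [[0.01,0,0,0,0,0,0],[0.02,0,0,0,0,0,0],[0.03,0,0,0,0,0,0]],
  ],
)

```text
t: 4.88
ee_pos: [533.5, -129.6, 39.4]
tcp_rot: [3.142, -0.0, -0.065]
wrist_force: [-0.8, -0.3, 1.4]
grip_width: 0.1
grasp_force: 0.8
```

Call:
drive_tool(
  commands=[
    [[0.01,0,0,0,0,0,0],[0.02,0,0,0,0,0,0],[0.03,0,0,0,0,0,0]],
  ],
)

```text
t: 5.13
ee_pos: [533.9, -129.5, 39.1]
tcp_rot: [-3.141, 0.006, -0.065]
wrist_force: [-8.9, -1.4, 5.9]
grip_width: -0.0
grasp_force: 4.5
```

Call:
drive_tool(
  commands=[
    [[0.01,0,0,0,0,0,0],[0.02,0,0,0,0,0,0],[0.02,0,0,0,0,0,0]],
  ],
)

```text
t: 5.38
ee_pos: [533.9, -129.5, 38.8]
tcp_rot: [-3.141, 0.01, -0.065]
wrist_force: [-11.4, 0.3, 7.8]
grip_width: 0.2
grasp_force: 5.7
```

The force jump at x = 533.9 means the tray is on its stop, so it is home. Next I'll back off, rise and go round to the left of the knob.

Call:
drive_tool(
  commands=[
    [[-0.2,0,0,0,0,0,0],[-0.4,0,0,0,0,0,0],[-0.6,0,0,0,0,0,0],[-0.6,0,0,0,0,0,0]],
  ],
)

```text
t: 5.72
ee_pos: [474.9, -125.3, 38.9]
tcp_rot: [-3.141, 0.004, -0.066]
wrist_force: [-1.2, 0.4, -0.7]
grip_width: 0.1
grasp_force: 0.0
```

Call:
drive_tool(
  commands=[
    [[0,0,-0.35,0,0,0,0],[0,0,-0.7,0,0,0,0],[0,0,-1.0,0,0,0,0],[0,0,-1.0,0,0,0,0]],
  ],
)

```text
t: 6.05
ee_pos: [484.0, -127.4, 145.6]
tcp_rot: [3.138, -0.015, -0.065]
wrist_force: [0.6, -0.0, -0.4]
grip_width: 0.3
grasp_force: 0.0
```

Call:
drive_tool(
  commands=[
    [[0,0,-0.35,0,0,0,0],[0,-0.2,-0.7,0,0,0,0],[0,-0.4,-0.95,0,0,0,0],[0,-0.6,-0.95,0,0,0,0],[0,-0.6,-0.95,0,0,0,0]],
  ],
)

```text
t: 6.47
ee_pos: [484.7, -63.8, 236.3]
tcp_rot: [-3.14, -0.006, -0.063]
wrist_force: [0.2, -0.2, -0.3]
grip_width: 0.2
grasp_force: 0.0
```

Call:
drive_tool(
  commands=[
    [[0.1,-0.3,0,0,0,0,0],[0.2,-0.6,0,0,0,0,0],[0.35,-0.95,0,0,0,0,0],[0.35,-0.95,0,0,0,0,0]],
  ],
)

```text
t: 6.8
ee_pos: [526.7, 30.7, 233.4]
tcp_rot: [-3.139, -0.002, -0.061]
wrist_force: [-0.6, -0.6, -0.2]
grip_width: 0.0
grasp_force: 0.0
```

Call:
drive_tool(
  commands=[
    [[0.1,-0.3,0,0,0,0,0],[0.2,-0.6,0,0,0,0,0],[0.35,-0.9,0,0,0,0,0],[0.35,-0.9,0,0,0,0,0]],
  ],
)

```text
t: 7.13
ee_pos: [567.3, 117.8, 233.0]
tcp_rot: [-3.139, -0.002, -0.062]
wrist_force: [0.2, -0.1, -0.4]
grip_width: -0.2
grasp_force: 0.0
```

```bash
python3 - <<'E'
from h import *
s=env.sense(); w=env.snapshot("wrist"); S=env.snapshot("scene");print(s["t"],s["ee_pos"].round(1),np.round(s["tcp_rot"],3))
cv2.imwrite("pics/w2.png",w["img"][:,:,::-1]); cv2.imwrite("pics/s2.png",S["img"][:,:,::-1])
E
```

```text
7.1333 [567.3 117.8 233. ] [-3.139e+00 -2.000e-03 -6.200e-02]
```

View pics/w2.png

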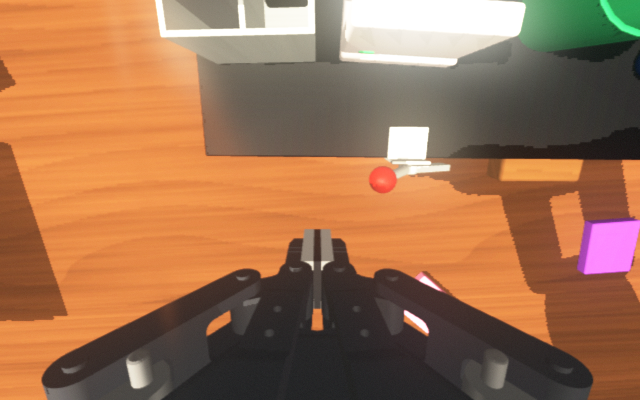

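View pics/s2.png

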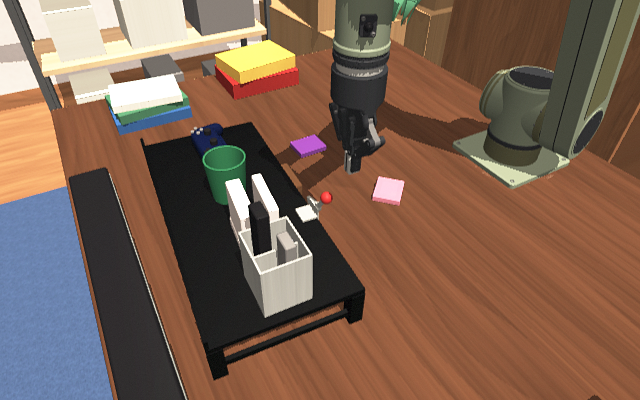

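The wrist view shows the tray shut, with only the block at (540,168) showing beyond the deck edge. The red knob at (383,180) is to the right of the fingers, still unlocked. The deck things are unmoved in the scene view. I'll lower the fingers beside the knob.

Call:
drive_tool(
  commands=[
    [[0.08,0,0,0,0,0,0],[0.16,0,0.3,0,0,0,0],[0.16,0,0.6,0,0,0,0],[0.16,0,0.9,0,0,0,0],[0.16,0,1.0,0,0,0,0]],
  ],
)

```text
t: 7.65
ee_pos: [577.9, 110.7, 130.0]
tcp_rot: [3.139, 0.007, -0.067]
wrist_force: [-1.0, 0.2, 0.4]
grip_width: -0.1
grasp_force: 0.0
```

Call:
drive_tool(
  commands=[
    [[0,0.05,0,0,0,0,0],[0,0.1,0,0,0,0,0],[0,0.15,0,0,0,0,0],[0,0.2,0,0,0,0,0],[0,0.25,0,0,0,0,0]],
  ],
)

```text
t: 8.07
ee_pos: [579.6, 87.4, 136.1]
tcp_rot: [-3.141, -0.003, -0.066]
wrist_force: [-1.2, 6.5, 3.2]
grip_width: -0.0
grasp_force: 4.2
```

Call:
drive_tool(
  commands=[
    [[0,0.05,0,0,0,0,0],[0,0.1,0,0,0,0,0],[0,0.15,0,0,0,0,0],[0,0.2,0,0,0,0,0],[0,0.25,0,0,0,0,0]],
  ],
)

```text
t: 8.48
ee_pos: [577.8, 63.1, 135.9]
tcp_rot: [-3.141, -0.003, -0.065]
wrist_force: [0.5, 1.0, 0.5]
grip_width: 0.4
grasp_force: 0.6
```

Call:
drive_tool(
  commands=[
    [[0,0.05,0,0,0,0,0],[0,0.1,0,0,0,0,0],[0,0.15,0,0,0,0,0],[0,0.2,0,0,0,0,0],[0,0.25,0,0,0,0,0]],
  ],
)

```text
t: 8.9
ee_pos: [575.1, 37.1, 133.9]
tcp_rot: [3.141, 0.001, -0.065]
wrist_force: [-0.4, 0.9, 0.4]
grip_width: 0.0
grasp_force: 0.0
```

Call:
drive_tool(
  commands=[
    [[0,-0.3,0,0,0,0,0],[0,-0.5,0,0,0,0,0],[0,-0.5,-0.4,0,0,0,0],[0,-0.5,-0.8,0,0,0,0],[0,-0.5,-1.0,0,0,0,0]],
  ],
)

```text
t: 9.32
ee_pos: [580.2, 88.1, 238.5]
tcp_rot: [-3.141, -0.006, -0.064]
wrist_force: [0.8, 0.4, 0.6]
grip_width: 0.1
grasp_force: 0.0
```

Call:
drive_tool(
  commands=[
    [[-0.3,0,0,0,0,0,0],[-0.6,0,0,0,0,0,0],[-0.9,0,0,0,0,0,0],[-0.9,0,0,0,0,0,0]],
  ],
)

```text
t: 9.65
ee_pos: [483.3, 93.3, 234.1]
tcp_rot: [3.141, 0.005, -0.065]
wrist_force: [0.4, -0.5, -0.4]
grip_width: 0.1
grasp_force: 0.0
```

```bash
python3 - <<'E'
from h import *
s=env.sense();S=env.snapshot("scene");T=env.snapshot("top");w=env.snapshot("wrist");print(s["t"],s["ee_pos"].round(1))
cv2.imwrite("pics/s3.png",S["img"][:,:,::-1]);cv2.imwrite("pics/w3.png",w["img"][:,:,::-1])
a,sa,_=blob(mask(S["img"],(0,170,90),(6,255,255)),(310,190)); print(a,sa)
try:
    b,sb,_=blob(mask(T["img"],(0,170,90),(6,255,255)),(310,192)); print(b,sb,tri(S,a,T,b).round(1))
except ValueError: print("hidden in top")
E
```

```text
9.65 [483.3  93.3 234.1]
[309.77083333 175.21875   ] [305 170  11  12  96]
[317.62857143 193.58571429] [313 189  10  10  70] [575.   -2.5 145.5]
```

View pics/w3.png

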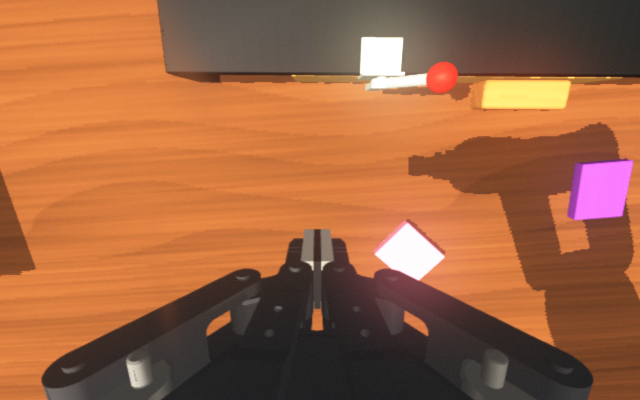

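View pics/s3.png

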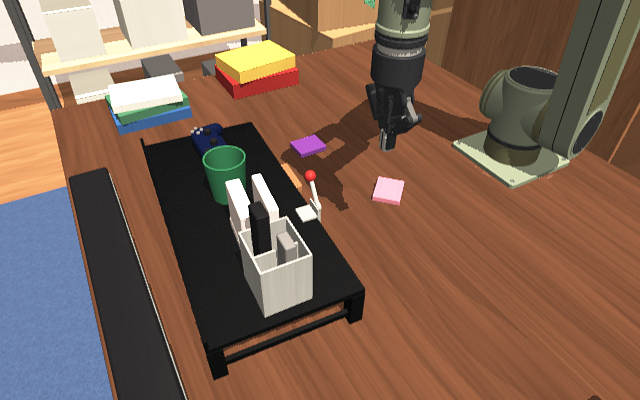

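The wrist view shows the knob at (442,77), right of the plate, and the tray front flush under the deck edge. The knob moved 69 mm (expected 68) and is at the same height, so it is locked. The scene view shows the hand clear and everything on the deck in place.

```bash
python3 -c "
from plant import env
print(env.job_done())"
```

```text
the job is handed in; nothing more can be done
None
```

I pushed the tray in until it hit its stop, then flipped the latch lever over to its locked position. The hand is clear, the things on the rack look undisturbed, and I handed the job in at about 10 s; the hand-in returned no verdict.

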